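Gauge a jade rod through shrinking rings

TASK

Take the tall, slim jade rod out of the wooden holder and pass it, upright, down through the row of ever smaller gauge rings until the last ring stops it. Prove the stop by pressing the rod gently down on that ring with about 10 N for a second, then let go and leave the rod standing in the gauge. Never load the stone against the gauge with more than 20 N, and leave the thick rod, the bowl, the screwdriver and the carved piece where they are.

Things in the scene. Friction and masses are not known exactly. Their poses are not given: they have to be found in the camera images.
- rod_center (a point): Centre of the slim dark-green jade rod, half-way up (72.5 mm above its foot); z runs up along it. Plain round rod, 22 mm diameter, 145 mm long, about 0.16 kg, 3 mm chamfer round its foot. It stands loose and upright in either one of the holder's two wells, foot 8 mm and top 153 mm above the table; it is the taller and thinner of the two stones.
- rod_foot (a point): Centre of the underside of the slim rod (72.5 mm below rod_center).
- thick_center (a point): Centre of the thick jade rod that stands in the other well: 31 mm diameter, 105 mm long, its top 113 mm above the table. To be left alone.
- holder: Fixed wooden holder block on the table, 90 (x) x 180 (y) x 30 (z) mm, origin at the centre of its underside. Two round wells of 37 mm diameter, 22 mm deep, at y = -45 and +45 mm of its own frame.
- gauge_mouth (a point): Point on the gauge's vertical axis, at the upper face of its top ring, 120 mm above the table. Four flat steel rings, 8 mm thick, lie one below the other on this axis. The upper three, bores 34, 29 and 25 mm, upper faces 120, 98 and 76 mm above the table, let the slim rod pass. Top ring 50 mm across. Once stopped, the rod stands 53 to 83 mm out above it: hold it by its top 30 mm.
- gauge: The fixed ring gauge; origin on the rings' axis at table level, z up. Base plate 10 mm thick, 130 x 100 mm. Two upright posts and a cross bar that carry the rings stand 62 mm from the axis on the -x side of this frame, 124 mm high.
- stop_spring (a joint): How far the stop ring is pressed down, m: 0 at rest, 8 mm at most, spring 3 N per mm (10 N is 3.3 mm; empty it reads 0.2 mm, with the rod standing on it about 0.7 mm). The stop ring is the lowest ring, 40 mm across, bore 18 mm, so the slim rod cannot pass. Its height is set anew each time and not measured: upper face anywhere from 28 to 58 mm above the table, to be found by feel.
- carving_center (a point): Centre of a small carved jade piece, about 62 x 34 x 24 mm, lying on the bench. To be left alone.
- water_bowl: White ceramic water bowl, 100 mm across, 45 mm high; origin under its centre. To be left alone.
- driver_grip (a point): Handle of a screwdriver, 170 mm long, lying on the bench. To be left alone.
Things that resemble listed ones, but are neither listed nor needed, are in the scene too. What is shaped like the part that bears rod_center but blue or purple is not meant.

How it is judged:
By the outcome, as a careful person would: the job done as asked, in the order asked, and still so for the second after the job is handed in, with the robot touching nothing.
It also fails if it takes over 51 s, if anything falls off the work surface, if the arm or the gripper's body presses on something with over 40 N, if the wrist force passes 120 N, or if a joint passes its speed limit or range.

ROBOT

A 6-joint arm with a two-finger parallel gripper is mounted at the origin on the work surface. World frame = base frame: x ahead of the robot, y to its left, z up, the work surface at z = 0. Lengths are in mm, angles in rad, forces in N, time in s.
With the tool pointing down it reaches from about 350 to 975 mm from the base axis. Payload 7.1 kg.
Tool frame: the origin (TCP) lies between the finger pads; the fingertips stand 14 mm ahead of it and the grasp point (between the pads) lies 5 mm behind it; z points along the fingers, y is the direction in which the jaws open and shut (so a half turn about z gives the same grasp; the last joint's range is limited). The gripper opens to 88 mm and grips with 3 to 60 N. Pads are 20 mm wide; open, the fingers measure 115 mm over their backs; the gripper's body (75 mm by 178 mm) begins 61 mm behind the grasp point.
Start: joints at [-1.356, 0.423, 1.63, -0, 1.089, -0.019], TCP at [144.817, -607.975, 236.675] pointing down, gripper open.
Joint ranges: [-3, 3], [-0.9, 2.11], [0.09, 2.58], [-1.31, 4.45], [0.11, 2.69], [-2.54, 2.54]. Speed limits (rad/s): [2.39, 2.39, 3.01, 3.14, 3.14, 3.14].

INTERFACE

Orientations are given as a rotation vector (axis times angle).
In Python, from workcell import get_obs, get_image, calibration, close_job, regions_of, place_of gives the robot as it stands.
- The arm moves only by the tool move_arm, never from a script. Its argument "deltas" is a list of rows, each a list of 5 numbers: the closure in counts, from 0 (fully open) to 255 (shut), then the shift along the tool's x, y, z in m, then the turn about the tool's z in rad. In form: [[grip, x, y, z, roll], ...]. A call has 1 to 5 rows; each row is the pose to reach, as a shift and turn from the pose commanded when the call began, along the tool's axes at that moment; what a row does not reach only later rows make up. A row lasts 1/12 s, in which the tool goes at most 41.7 mm and 7.16 degrees, less where a joint would pass 70% of its speed; a pose out of reach is approached as far as the arm can. A call with a gripper value outside its range is refused whole. The fingers move at their own pace and stop on an object; the grip force is fixed at half the most. Time passes only in rows, so rows that repeat a pose let the fingers close. It gives the time, the measured TCP pose, the force and the opening at its end, in the units of the state.
- get_obs(): the state, without advancing time (a new reading comes with each control period).
- get_image(name): name is "side" or "top"; returns the picture (400x640x3 uint8, blue, green, red); there is no depth.
- calibration(name): a dict with "intrinsics" (3x3 intrinsics, pixels), "world_to_cam" (4x4, takes a point from world to camera coordinates). Camera axes: x right, y down, z forward; pixel columns grow to the right and rows downward; lengths in mm; the calibration is good to about 2 mm. A picture is of the moment at which its call begins. calibration takes no time and is no camera call.
- close_job(): hands the job in, once; it reports no verdict.
Trained networks look in the newest picture that a camera, given by its name, has taken for a name from the list of things; names that differ only in an ending like _2 or _b are one class to them, and where a whole thing is asked for, a point or a joint stands for the part that bears it (a point fixed in the world has none). Each returns a list of dicts, best first, with "conf" (0 to 1); they miss things now and then, are a little off and sometimes report something else, mostly with a low value. They report only what shows in the picture. A call takes as long as a camera call. They do not tell look-alikes from the thing itself.
- regions_of(camera, name): "region" (400x640 bool, what is visible of it).
- place_of(camera, name): "location" ([x, y, z] in mm, in world coordinates, good to about 4 mm: a listed point, or the origin of a listed thing).
The state is a dict: "t": time; "qpos": joint angles; "qvel": joint speeds; "joint_torque": joint torques, N m; "ee_pos": TCP position; "orientation": TCP orientation; "ft_force": force on the tool from outside, world axes, zero at the start; "moment": the same for the moment, N m; "width": finger opening in mm.
Only numpy, scipy, OpenCV 4.12 (cv2) and the standard library are available. Lean on these libraries where they do the work, as an engineer would, in place of code of your own. Each camera call takes 0.05 s, during which the arm holds its last target.

## Working session

There is one attempt and no reset: what is moved stays moved. The work goes in short steps, Python scripts to look and compute and a tool call to move; the robot and the scene stay as the last step left them, time stands still between calls to the robot, and variables do not carry over. Pictures are saved under pics/ and viewed, and the job is handed in when it is done.

Besides the shell and the picture viewer there is one more tool, called after "Call:" in YAML: its name, and indented under it one key for each argument. move_arm: Moves the arm, as the interface text tells. Its arguments: {"type":"object","properties":{"deltas":{"type":"array","items":{"type":"array","items":{"type":"number"}}}},"required":["deltas"]}

```bash
mkdir -p pics; python3 - <<'E'
from workcell import *
import cv2
o=get_obs(); print({k:o[k] for k in ('t','ee_pos','orientation','ft_force','width')})
for c in('side','top'):
    cv2.imwrite(f'pics/{c}0.png',get_image(c))
    for n in('rod_center','thick_center','holder','gauge_mouth','gauge','rod_foot','carving_center','water_bowl','driver_grip'):
        print(c,n,[( [round(v) for v in d['location']],round(d['conf'],2)) for d in place_of(c,n)][:4])
print(get_obs()['t'])
E
```

```text
{'t': 0.0, 'ee_pos': array([ 144.70410486, -607.46772282,  235.89517465]), 'orientation': array([-3.11862604e+00, -3.66204806e-01,  2.26709245e-04]), 'ft_force': array([-0.50116569,  0.59215459,  1.01464715]), 'width': 87.77081276626248}
side rod_center [([445, -332, 71], 0.86), ([576, -212, 68], 0.79), ([369, -237, 72], 0.77), ([513, -338, 70], 0.67)]
side thick_center [([475, -148, 61], 0.89)]
side holder [([467, -197, -2], 0.96)]
side gauge_mouth [([487, 206, 120], 0.57)]
side gauge [([486, 204, 2], 0.6), ([469, -196, 1], 0.47)]
side rod_foot [([470, -234, 11], 0.84), ([576, -214, -1], 0.81), ([447, -329, 2], 0.6), ([367, -237, 0], 0.56)]
side carving_center [([398, -25, 11], 0.58), ([467, -234, 80], 0.55)]
side water_bowl [([771, 33, -2], 0.72)]
side driver_grip [([510, 366, 15], 0.94)]
top rod_center [([508, -335, 75], 0.83), ([443, -332, 74], 0.82), ([370, -236, 72], 0.73), ([466, -236, 81], 0.49)]
top thick_center [([477, -155, 55], 0.67)]
top holder [([470, -194, -1], 0.88)]
top gauge_mouth [([468, -239, 79], 0.33)]
top gauge [([486, 203, -4], 0.95), ([488, 207, 122], 0.4)]
top rod_foot [([443, -329, 0], 0.86), ([511, -337, 2], 0.82), ([465, -237, 11], 0.58), ([580, -211, -4], 0.57)]
top carving_center [([397, -27, 11], 0.54)]
top water_bowl [([772, 35, 2], 0.93)]
top driver_grip [([510, 367, 13], 0.64), ([465, -235, 10], 0.17)]
1.0
```

View pics/side0.png

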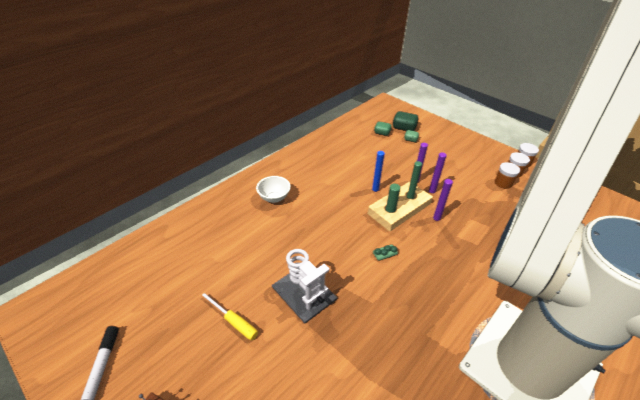

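View pics/top0.png

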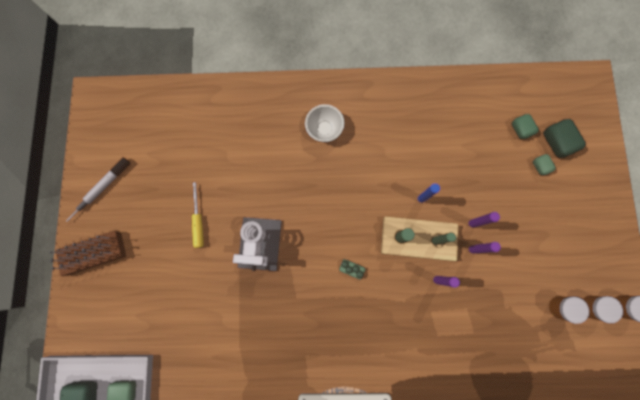

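```bash
cat > h.py <<'E'
import numpy as np, cv2
from workcell import *
def proj(c,p):
    k=calibration(c); T=np.array(k['world_to_cam']);K=np.array(k['intrinsics'])
    q=(T[:3,:3]@np.atleast_2d(p).T+T[:3,3:]); u=K@q; return (u[:2]/u[2]).T
def ray(c,uv):
    k=calibration(c); T=np.array(k['world_to_cam']);K=np.array(k['intrinsics'])
    d=T[:3,:3].T@np.linalg.inv(K)@np.array([uv[0],uv[1],1.]); o=-T[:3,:3].T@T[:3,3]; return o,d
def atz(c,uv,z):
    o,d=ray(c,uv); return o+d*(z-o[2])/d[2]
E
python3 - <<'E'
from h import *
for c in('side','top'):
    print(c,'cam',ray(c,(0,0))[0].round(), 'K',np.array(calibration(c)['intrinsics'])[0,0])
    for n,p in dict(rodtop=[467,-236,153],rodfoot=[467,-236,8],gm=[487,206,120],gb=[487,206,0],thick=[476,-152,113]).items(): print(n,proj(c,p).round(1))
for c in('side','top'):
    im=cv2.imread(f'pics/{c}0.png'); u,v=proj(c,[467,-236,90])[0].astype(int)
    a=im[max(0,v-60):v+60,max(0,u-60):u+60]
    u,v=proj(c,[487,206,80])[0].astype(int); b=im[max(0,v-60):v+60,max(0,u-60):u+60]
    cv2.imwrite(f'pics/{c}crop.png',np.hstack([cv2.resize(a,(400,400),interpolation=2),cv2.resize(b,(400,400),interpolation=2)]))
E
```

```text
side cam [ 92. 554. 794.] K 378.15802602368746
rodtop [[417.8 162.5]]
rodfoot [[408.6 200.5]]
gm [[297.1 256.9]]
gb [[298.6 287.3]]
thick [[395.1 186.1]]
top cam [ 408.   17. 1008.] K 390.7327922116709
rodtop [[451.  235.2]]
rodfoot [[434.2 239.5]]
gm [[250.8 231.2]]
gb [[260.5 235.2]]
thick [[408.1 233.2]]
```

View crops.

View pics/sidecrop.png

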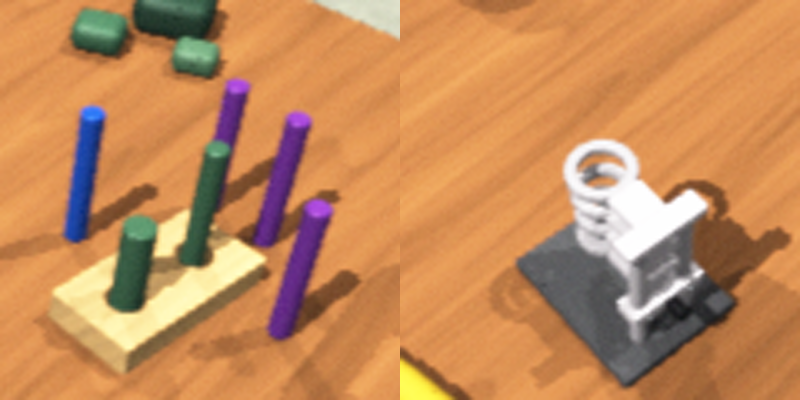

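View pics/topcrop.png

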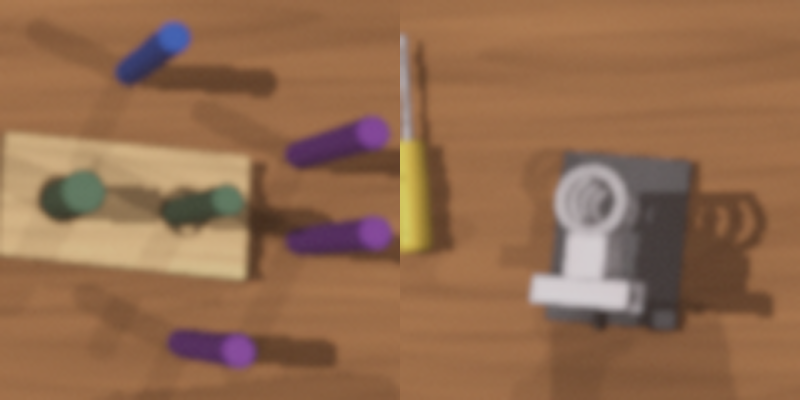

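The picture shows five slender rods. Top view tops: blue (435,188), purple (490,217), (490,247) and (453,282), and slim green (448,238). The green one stands in the holder's -y well (side view 418,162 to 409,200). It is taller and thinner than the green stone at (405,235), so it is the one meant, and the crops confirm that. Next I refine the positions.

```bash
cat >> h.py <<'E'
from scipy.optimize import minimize
def circ(x,y,z,r,n=48):
    a=np.linspace(0,2*np.pi,n,endpoint=False); return np.c_[x+r*np.cos(a),y+r*np.sin(a),np.full(n,z)]
S=8
def fill(shape,c,pts,hull=True):
    m=np.zeros(shape,np.uint8); uv=(proj(c,pts)*16).round().astype(np.int32)
    h=cv2.convexHull(uv.reshape(-1,1,2)); cv2.fillPoly(m,[h],255,cv2.LINE_AA,4); return m/255.
def ringfit(c,im,x0,y0,z=120,ro=25,ri=17,R=10):
    g=cv2.cvtColor(im,cv2.COLOR_BGR2GRAY).astype(float); best=[]
    for dx in np.arange(-R,R+.1,1):
        for dy in np.arange(-R,R+.1,1):
            o=fill(g.shape,c,circ(x0+dx,y0+dy,z,ro)); i=fill(g.shape,c,circ(x0+dx,y0+dy,z,ri)); b=fill(g.shape,c,circ(x0+dx,y0+dy,z,ro+6))
            a=o-i; s=(g*a).sum()/a.sum(); out=b-o
            best.append((s-.5*(g*i).sum()/i.sum()-.5*(g*out).sum()/out.sum(),x0+dx,y0+dy))
    best.sort(reverse=True); return best[:6]
def rodfit(c,mask,x0,y0,zl,zh,r=11,R=10,tilt=False):
    best=[]
    for dx in np.arange(-R,R+.1,1):
        for dy in np.arange(-R,R+.1,1):
            o=fill(mask.shape,c,np.r_[circ(x0+dx,y0+dy,zl,r),circ(x0+dx,y0+dy,zh,r)])
            b=fill(mask.shape,c,np.r_[circ(x0+dx,y0+dy,zl,r+6),circ(x0+dx,y0+dy,zh,r+6)])-o
            best.append(((mask*o).sum()-(mask*np.clip(b,0,1)).sum(),x0+dx,y0+dy))
    best.sort(reverse=True); return best[:6]
E
python3 - <<'E'
from h import *
for c in('side','top'):
    im=cv2.imread(f'pics/{c}0.png')
    b,g,r=[im[...,i].astype(float) for i in range(3)]
    m=((g>r+8)&(g>b)).astype(float)
    print(c,'rod',[tuple(np.round(t,1)) for t in rodfit(c,m,468,-236,45,153)][:4])
    print(c,'thick',[tuple(np.round(t,1)) for t in rodfit(c,m,476,-150,45,113,15.5)][:2])
    print(c,'ring',[tuple(np.round(t,1)) for t in ringfit(c,im,487,206)][:5])
E
```

```text
side rod [(np.float64(210.7), np.float64(462.0), np.float64(-229.0)), (np.float64(210.4), np.float64(463.0), np.float64(-230.0)), (np.float64(209.9), np.float64(462.0), np.float64(-230.0)), (np.float64(209.8), np.float64(463.0), np.float64(-228.0))]
side thick [(np.float64(229.4), np.float64(473.0), np.float64(-144.0)), (np.float64(229.0), np.float64(471.0), np.float64(-141.0))]Traceback (most recent call last):
  File "<stdin>", line 8, in <module>
  File "h.py", line 22, in ringfit
    o=fill(g.shape,c,circ(x0+dx,y0+dy,z,ro)); i=fill(g.shape,c,circ(x0+dx,y0+dy,z,ri)); b=fill(g.shape,c,circ(x0+dx,y0+dy,z,ro+6))
  File "h.py", line 16, in fill
    m=np.zeros(shape,np.uint8); uv=(proj(c,pts)*16).round().astype(np.int32)
                                    ~~~~^^^^^^^
  File "h.py", line 4, in proj
    k=calibration(c); T=np.array(k['world_to_cam']);K=np.array(k['intrinsics'])
ValueError: time passes only in moves, steps and waits
```

```bash
python3 - <<'E'
from workcell import *
import pickle; pickle.dump({c:calibration(c) for c in('side','top')},open('cal.pkl','wb'))
s=open('h.py').read().replace("from workcell import *","import workcell\nfrom workcell import get_obs,get_image,close_job,regions_of,place_of\nimport pickle\n_C=pickle.load(open('cal.pkl','rb'))\ncalibration=_C.__getitem__")
open('h.py','w').write(s)
E
cat > t.py <<'E'
from h import *
for c in('side','top'):
    im=cv2.imread(f'pics/{c}0.png')
    b,g,r=[im[...,i].astype(float) for i in range(3)]
    m=((g>r+8)&(g>b)).astype(float)
    P=lambda l,n:[tuple(float(round(v,1)) for v in t) for t in l[:n]]
    print(c,'rod',P(rodfit(c,m,468,-236,45,153),4))
    print(c,'thick',P(rodfit(c,m,476,-150,45,113,15.5),3))
    print(c,'ring',P(ringfit(c,im,487,206),5))
E
python3 t.py
```

```text
side rod [(210.7, 462.0, -229.0), (210.4, 463.0, -230.0), (209.9, 462.0, -230.0), (209.8, 463.0, -228.0)]
side thick [(229.4, 473.0, -144.0), (229.0, 471.0, -141.0), (228.3, 472.0, -145.0)]
side ring [(46.7, 486.0, 206.0), (46.6, 487.0, 207.0), (46.2, 486.0, 207.0), (45.1, 487.0, 206.0), (44.9, 486.0, 208.0)]
top rod [(64.0, 468.0, -238.0), (64.0, 468.0, -239.0), (64.0, 468.0, -240.0), (64.0, 468.0, -241.0)]
top thick [(126.0, 479.0, -158.0), (126.0, 479.0, -159.0), (126.0, 478.0, -153.0)]
top ring [(31.7, 484.0, 206.0), (30.9, 484.0, 205.0), (30.8, 486.0, 206.0), (30.5, 484.0, 207.0), (30.3, 486.0, 205.0)]
```

Call:
move_arm:
  deltas:
    - [0,0.03,-0.0215,0,0.05]
    - [0,0.06,-0.043,0,0.1]
    - [0,0.09,-0.0645,0,0.15]
    - [0,0.12,-0.086,0,0.2]
    - [0,0.15,-0.1075,0,0.234]

```text
t: 1.42
ee_pos: [266.6, -467.3, 236.7]
orientation: [3.141, -0.005, 0.0]
ft_force: [0.6, -0.8, -0.0]
width: 88.0
```

Call:
move_arm:
  deltas:
    - [0,0.026,-0.03,0,0]
    - [0,0.052,-0.06,0,0]
    - [0,0.078,-0.09,0,0]
    - [0,0.104,-0.12,0,0]
    - [0,0.13,-0.15,0,0]

```text
t: 1.83
ee_pos: [396.9, -317.1, 237.0]
orientation: [3.141, -0.001, 0.001]
ft_force: [-0.2, -0.8, -0.6]
width: 87.7
```

Call:
move_arm:
  deltas:
    - [0,0.026,-0.03,0,0]
    - [0,0.052,-0.06,0,0]
    - [0,0.071,-0.083,0,0]
    - [0,0.071,-0.083,0,0]
    - [0,0.071,-0.083,0,0]

```text
t: 2.25
ee_pos: [467.7, -234.5, 236.7]
orientation: [3.141, 0.005, 0.0]
ft_force: [0.9, -0.3, 0.2]
width: 87.5
```

```bash
python3 - <<'E'
from h import *
o=get_obs(); print(o['t'],o['ee_pos'],o['orientation'],o['ft_force'],o['qpos'].round(2))
for c in('side','top'):
    im=get_image(c); cv2.imwrite(f'pics/{c}1.png',im)
    u,v=proj(c,[467,-236,120])[0].astype(int); print(c,u,v)
    cv2.imwrite(f'pics/{c}1c.png',cv2.resize(im[v-60:v+60,u-80:u+80],(800,600),interpolation=2))
    for n in('rod_center','rod_foot'): print(c,n,[( [round(v) for v in d['location']],round(d['conf'],2)) for d in place_of(c,n)][:5])
E
```

```text
2.25 [ 467.66937023 -234.53816084  236.71314532] [3.14138455e+00 4.89064964e-03 6.96745477e-05] [ 0.91926385 -0.27716022  0.16836019] [-0.49  0.27  1.85 -0.    1.01  1.08]
side 415 171
side rod_center [([444, -332, 73], 0.77), ([576, -215, 71], 0.7), ([464, -236, 80], 0.63), ([511, -340, 69], 0.48)]
side rod_foot [([444, -334, 1], 0.85), ([575, -212, 2], 0.84), ([370, -238, 2], 0.58), ([466, -237, 11], 0.54)]
top 446 236
top rod_center [([577, -214, 73], 0.65), ([775, 33, 1], 0.6), ([373, -236, 71], 0.48)]
top rod_foot [([371, -238, -1], 0.79), ([576, -209, -2], 0.59), ([476, -157, 57], 0.49)]
```

View pics/side1c.png

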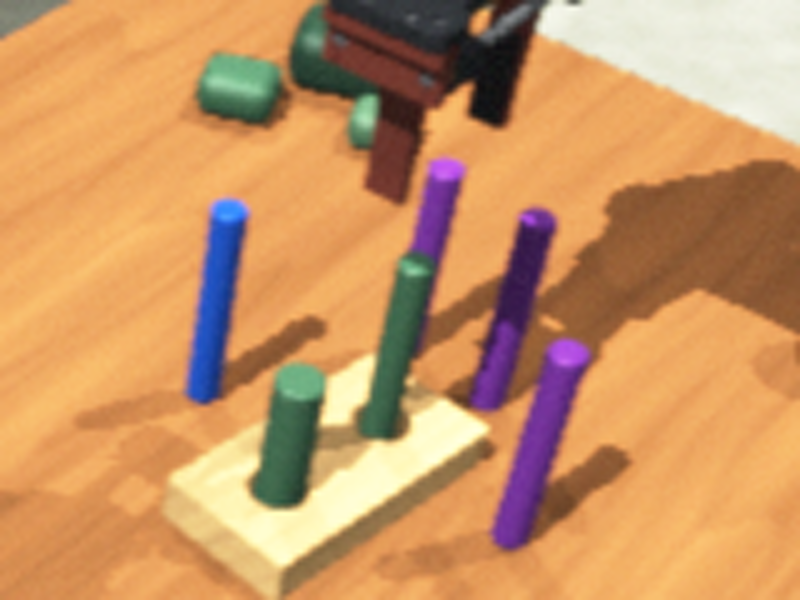

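View pics/top1c.png

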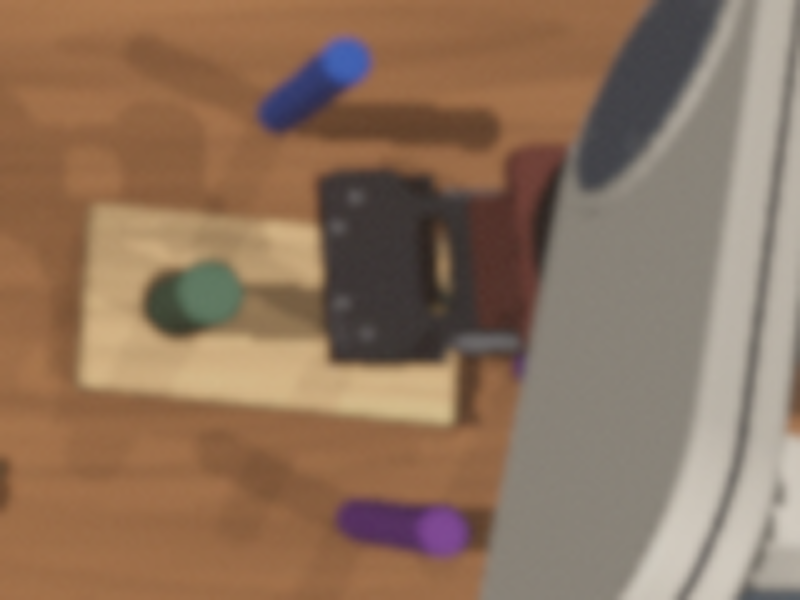

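The slim rod's top is at (415,265) in the enlarged side crop, below and between the fingertips at (388,195) and (492,120). The thick rod and the decoys are clear of the fingers. I go down now.

Call:
move_arm:
  deltas:
    - [0,-0.001,0,0.03,0]
    - [0,-0.001,0,0.06,0]
    - [0,-0.001,0,0.09,0]
    - [0,-0.001,0,0.103,0]
    - [0,-0.001,0,0.103,0]

```text
t: 2.97
ee_pos: [463.4, -235.4, 130.7]
orientation: [-3.139, 0.003, 0.008]
ft_force: [-0.8, 0.8, -0.2]
width: 87.6
```

```bash
python3 - <<'E'
from h import *
o=get_obs(); print(o['t'],o['ee_pos'],o['ft_force'])
for c in('side','top'):
    im=get_image(c); cv2.imwrite(f'pics/{c}2.png',im)
    u,v=proj(c,[467,-236,120])[0].astype(int)
    cv2.imwrite(f'pics/{c}2c.png',cv2.resize(im[v-60:v+60,u-80:u+80],(800,600),interpolation=2))
E
```

```text
2.9667 [ 463.40669562 -235.39550111  130.72034936] [-0.83989454  0.75974397 -0.18826666]
```

View pics/side2c.png

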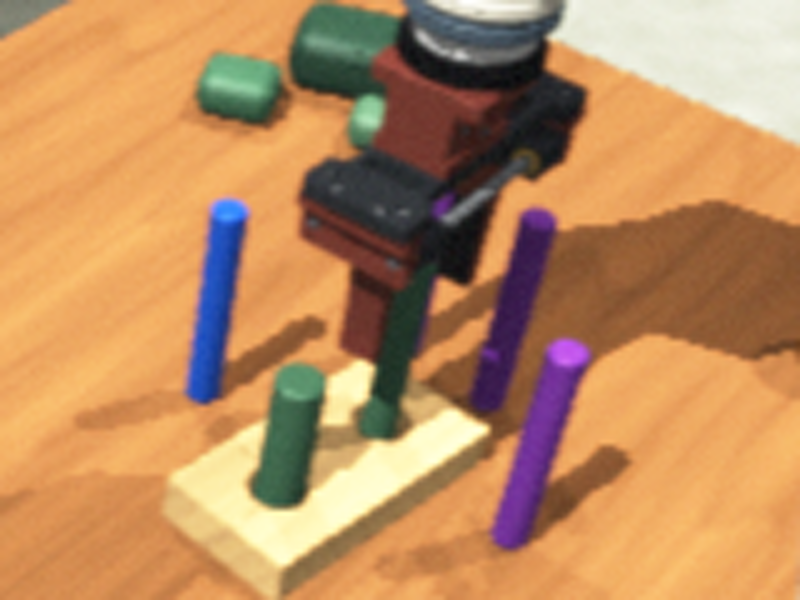

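Call:
move_arm:
  deltas:
    - [0,0.0,0,0,0]
    - [0,0,0,0,0]

```text
t: 3.23
ee_pos: [466.7, -236.4, 135.1]
orientation: [3.14, -0.001, 0.004]
ft_force: [-1.3, -0.2, 0.3]
width: 87.9
```

```bash
python3 - <<'E'
from h import *
o=get_obs(); p=o['ee_pos'];print(o['t'],p,o['orientation'],o['ft_force'])
im=cv2.imread('pics/side2.png'); u,v=proj('side',[467,-236,120])[0].astype(int)
# expected fingertip centre inner-face positions & rod corner in crop
tip=[[463.4,-235.4+s*50,117] for s in(-1,1)]
for P in tip+[[463.4,-235.4,117],[466,-236,117],[466,-236,153]]: print(P,((proj('side',P)[0]-[u-80,v-60])*5).round())
E
```

```text
3.2333 [ 466.70658129 -236.39757607  135.09149143] [ 3.14036556e+00 -1.04854997e-03  3.67981418e-03] [-1.27035866 -0.19508942  0.2786165 ]
[463.4, -285.4, 117] [455. 272.]
[463.4, -185.4, 117] [356. 352.]
[463.4, -235.4, 117] [406. 311.]
[466, -236, 117] [403. 309.]
[466, -236, 153] [415. 258.]
```

Call:
move_arm:
  deltas:
    - [255,0.0,0,0.001,0]
    - [255,0,0,0.001,0]
    - [255,0,0,0.001,0]
    - [255,0,0,0.001,0]
    - [255,0,0,0.001,0]

```text
t: 3.65
ee_pos: [466.0, -235.7, 132.8]
orientation: [3.141, -0.0, 0.0]
ft_force: [0.4, -0.5, 0.2]
width: 58.4
```

Call:
move_arm:
  deltas:
    - [255,0.0,0,0,0]
    - [255,0,0,0,0]
    - [255,0,0,0,0]
    - [255,0,0,0,0]

```text
t: 3.98
ee_pos: [465.9, -235.7, 132.6]
orientation: [-3.142, 0.0, 0.0]
ft_force: [0.2, -0.4, -0.2]
width: 31.2
```

Call:
move_arm:
  deltas:
    - [255,0.0,0,0,0]
    - [255,0,0,0,0]
    - [255,0,0,0,0]
    - [255,0,0,0,0]

```text
t: 4.32
ee_pos: [465.8, -235.7, 132.6]
orientation: [-3.141, 0.0, 0.0]
ft_force: [0.3, -0.2, 0.1]
width: 21.2
```

Call:
move_arm:
  deltas:
    - [255,0,0,-0.01,0]
    - [255,0,0,-0.03,0]
    - [255,0,0,-0.06,0]
    - [255,0,0,-0.09,0]
    - [255,0,0,-0.12,0]

```text
t: 4.73
ee_pos: [465.4, -235.4, 254.4]
orientation: [-3.141, 0.0, 0.001]
ft_force: [0.6, -0.4, -1.7]
width: 21.5
```

Call:
move_arm:
  deltas:
    - [255,0,0,-0.025,0]
    - [255,0,0,-0.025,0]
    - [255,0,0,-0.025,0]

```text
t: 4.98
ee_pos: [466.4, -236.0, 279.3]
orientation: [3.14, -0.0, 0.005]
ft_force: [-0.6, 0.6, -1.8]
width: 21.4
```

```bash
python3 - <<'E'
from h import *
o=get_obs(); p=o['ee_pos'];print(o['t'],p,o['orientation'],o['ft_force'],o['width'],o['qpos'].round(2))
for c in('side','top'):
    im=get_image(c); cv2.imwrite(f'pics/{c}3.png',im)
    u,v=proj(c,[467,-236,200])[0].astype(int); v=max(v,60)
    cv2.imwrite(f'pics/{c}3c.png',cv2.resize(im[v-60:v+60,u-80:u+80],(800,600),interpolation=2))
    if c=='side':
        for z in (p[2]-124.6,p[2]-20): print(((proj(c,[p[0],p[1],z])[0]-[u-80,v-60])*5).round())
E
```

```text
4.9833 [ 466.37614257 -235.9605101   279.26303642] [ 3.13995812e+00 -2.56249300e-04  4.66847893e-03] [-0.59313501  0.6322459  -1.83668502] 21.363311988282195 [-0.49  0.22  1.82 -0.    1.1   1.08]
[385. 371.]
[424. 209.]
```

View pics/side3c.png

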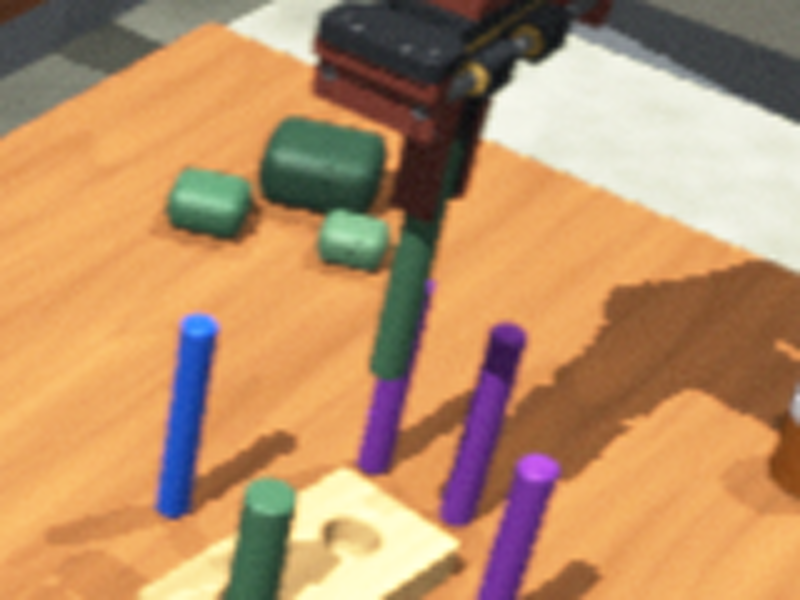

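The rod hangs from the fingers, foot at (387,375) in the crop against (385,371) predicted, and the wrist force shows about 1.7 N of weight. I carry it across.

Call:
move_arm:
  deltas:
    - [255,0.001,-0.015,0,0]
    - [255,0.002,-0.04,0,0]
    - [255,0.003,-0.07,0,0]
    - [255,0.004,-0.1,0,0]
    - [255,0.006,-0.13,0,0]

```text
t: 5.5
ee_pos: [470.4, -104.3, 275.6]
orientation: [-3.141, 0.002, 0.006]
ft_force: [1.0, -0.4, -1.5]
width: 21.4
```

Call:
move_arm:
  deltas:
    - [255,0.001,-0.03,0,0]
    - [255,0.002,-0.06,0,0]
    - [255,0.003,-0.09,0,0]
    - [255,0.004,-0.12,0,0]
    - [255,0.006,-0.15,0,0]

```text
t: 5.92
ee_pos: [476.4, 45.7, 275.8]
orientation: [3.141, -0.0, -0.006]
ft_force: [-0.7, 0.1, -1.1]
width: 20.9
```

Call:
move_arm:
  deltas:
    - [255,0.001,-0.03,0,0]
    - [255,0.002,-0.06,0,0]
    - [255,0.003,-0.09,0,0]
    - [255,0.004,-0.115,0,0]
    - [255,0.006,-0.13,0,0]

```text
t: 6.33
ee_pos: [482.6, 176.3, 275.6]
orientation: [3.141, 0.002, -0.006]
ft_force: [-0.2, -0.3, -0.9]
width: 21.5
```

Call:
move_arm:
  deltas:
    - [255,0.002,-0.015,0,0]
    - [255,0.003,-0.032,0,0]
    - [255,0.003,-0.032,0,0]
    - [255,0.003,-0.032,0,0]
    - [255,0.003,-0.032,0,0]

```text
t: 6.75
ee_pos: [486.2, 205.6, 276.4]
orientation: [3.14, 0.0, -0.004]
ft_force: [0.3, 0.5, -2.3]
width: 21.4
```

```bash
cat > look.py <<'E'
from h import *
import sys
k=sys.argv[1]
o=get_obs(); p=o['ee_pos'];print(o['t'],p.round(1),o['orientation'].round(4),o['ft_force'].round(1),o['moment'].round(2),o['width'],o['qpos'].round(2))
for c in('side','top'):
    im=get_image(c); cv2.imwrite(f'pics/{c}{k}.png',im)
    u,v=proj(c,[487,206,130])[0].astype(int)
    cv2.imwrite(f'pics/{c}{k}c.png',cv2.resize(im[v-60:v+60,u-80:u+80],(800,600),interpolation=2))
    for P in ([p[0],p[1],p[2]-124.6],[p[0],p[1],p[2]-19],[486,206,120]): print(c,((proj(c,P)[0]-[u-80,v-60])*5).round())
E
python3 look.py 4
```

```text
6.75 [486.2 205.6 276.4] [ 3.1403e+00  1.0000e-04 -3.9000e-03] [ 0.3  0.5 -2.3] [0.06 0.06 0.05] 21.391833175821386 [ 0.38  0.23  1.8  -0.    1.11  1.95]
side [400. 270.]
side [392. 100.]
side [402. 316.]
top [395. 302.]
top [335. 278.]
top [409. 308.]
```

View pics/side4c.png

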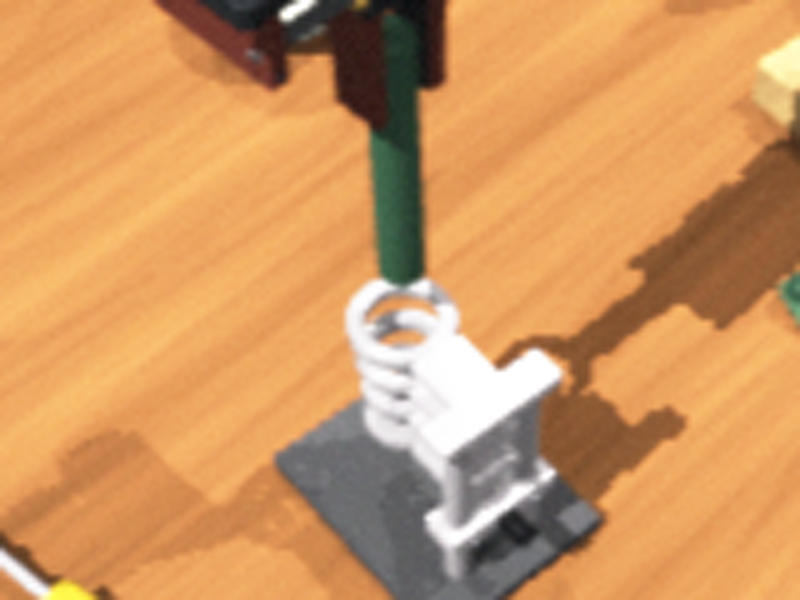

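View pics/top4c.png

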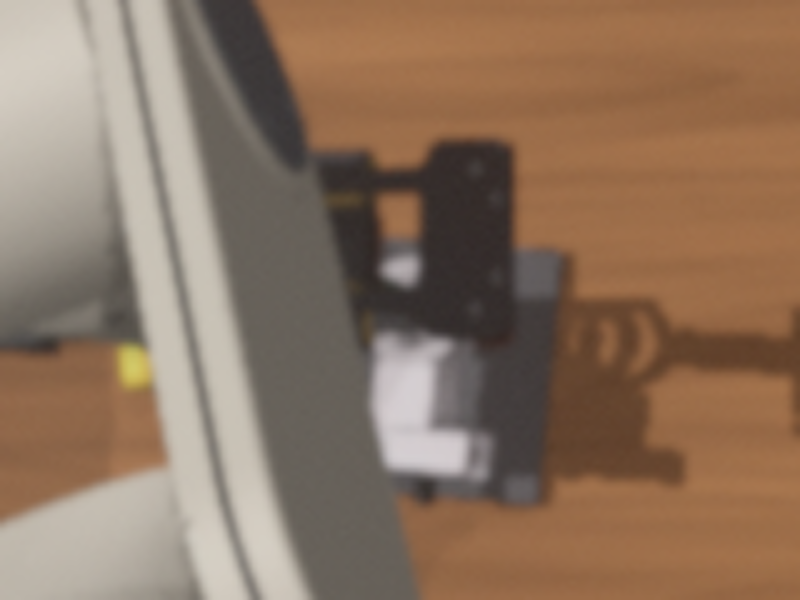

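Call:
move_arm:
  deltas:
    - [255,0,0,0.01,0]
    - [255,0,0,0.02,0]
    - [255,0,0,0.025,0]
    - [255,0,0,0.025,0]
    - [255,0,0,0.025,0]

```text
t: 7.27
ee_pos: [486.6, 206.0, 252.0]
orientation: [3.141, -0.001, -0.002]
ft_force: [1.0, -0.2, -1.8]
width: 21.2
```

```bash
python3 look.py 5
```

```text
7.2667 [486.6 206.  252. ] [ 3.1411e+00 -6.0000e-04 -2.1000e-03] [ 1.  -0.2 -1.8] [ 0.01 -0.    0.01] 21.247735785416587 [ 0.38  0.26  1.83 -0.    1.05  1.95]
side [401. 305.]
side [393. 142.]
side [402. 316.]
top [405. 305.]
top [349. 283.]
top [409. 308.]
```

View pics/side5c.png

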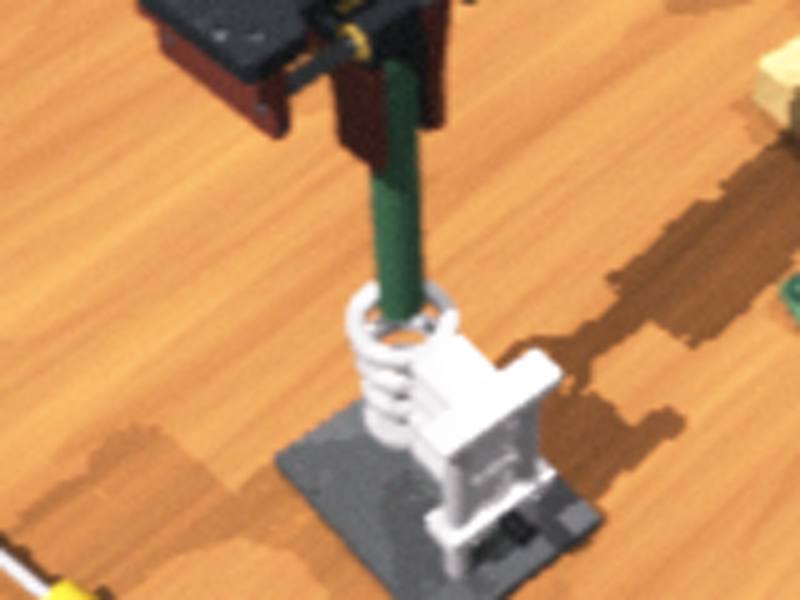

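The ring's outline runs from column 346 to 459, centre 402, and the foot is at columns 379 to 422, row 320, so it is centred. I go down slowly by feel.

Call:
move_arm:
  deltas:
    - [255,0,0,0.004,0]
    - [255,0,0,0.008,0]
    - [255,0,0,0.012,0]
    - [255,0,0,0.016,0]
    - [255,0,0,0.016,0]

```text
t: 7.78
ee_pos: [486.4, 206.1, 235.7]
orientation: [3.141, -0.0, -0.002]
ft_force: [0.0, 0.7, -1.7]
width: 21.0
```

Call:
move_arm:
  deltas:
    - [255,0,0,0.003,0]
    - [255,0,0,0.006,0]
    - [255,0,0,0.009,0]
    - [255,0,0,0.009,0]

```text
t: 8.12
ee_pos: [486.6, 206.2, 227.0]
orientation: [3.141, -0.0, -0.001]
ft_force: [0.1, 0.2, -0.4]
width: 21.2
```

Call:
move_arm:
  deltas:
    - [255,0,0,0.002,0]
    - [255,0,0,0.004,0]
    - [255,0,0,0.006,0]
    - [255,0,0,0.006,0]

```text
t: 8.45
ee_pos: [486.8, 206.2, 221.3]
orientation: [3.141, -0.0, -0.001]
ft_force: [0.4, 0.3, -1.5]
width: 21.5
```

Call:
move_arm:
  deltas:
    - [255,0,0,0.002,0]
    - [255,0,0,0.004,0]
    - [255,0,0,0.006,0]
    - [255,0,0,0.006,0]

```text
t: 8.78
ee_pos: [486.7, 206.2, 215.2]
orientation: [3.141, -0.0, -0.001]
ft_force: [0.6, -0.9, -2.1]
width: 21.5
```

```bash
python3 look.py 6
```

```text
8.7833 [486.7 206.2 215.2] [ 3.1413e+00 -3.0000e-04 -1.0000e-03] [ 0.6 -0.9 -2.1] [ 0.    0.02 -0.01] 21.49000407327242 [ 0.38  0.31  1.86 -0.    0.97  1.95]
side [403. 355.]
side [395. 202.]
side [402. 316.]
top [421. 312.]
top [370. 291.]
top [409. 308.]
```

View pics/side6c.png

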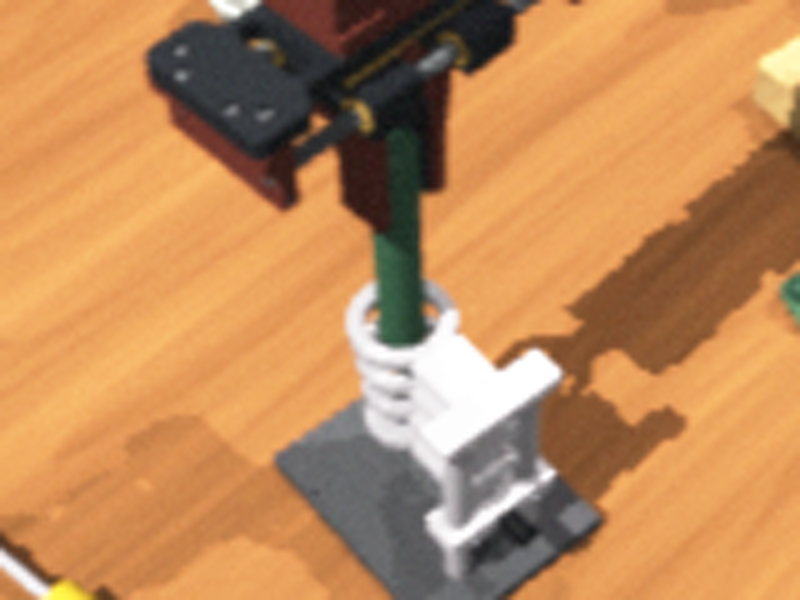

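Call:
move_arm:
  deltas:
    - [255,0,0,0.003,0]
    - [255,0,0,0.006,0]
    - [255,0,0,0.009,0]
    - [255,0,0,0.012,0]
    - [255,0,0,0.012,0]

```text
t: 9.3
ee_pos: [486.5, 206.1, 202.9]
orientation: [3.141, -0.0, -0.002]
ft_force: [-0.1, 0.1, -2.0]
width: 21.0
```

Call:
move_arm:
  deltas:
    - [255,0,0,0.001,0]
    - [255,0,0,0.002,0]
    - [255,0,0,0.003,0]
    - [255,0,0,0.003,0]

```text
t: 9.63
ee_pos: [486.9, 206.3, 200.6]
orientation: [3.142, -0.0, -0.0]
ft_force: [-0.9, 0.0, -0.8]
width: 21.3
```

Call:
move_arm:
  deltas:
    - [255,0,0,0.001,0]
    - [255,0,0,0.002,0]
    - [255,0,0,0.002,0]

```text
t: 9.88
ee_pos: [486.9, 206.3, 198.5]
orientation: [3.142, -0.0, -0.0]
ft_force: [-0.4, 0.1, -1.2]
width: 21.4
```

Call:
move_arm:
  deltas:
    - [255,0,0,0.001,0]
    - [255,0,0,0.002,0]
    - [255,0,0,0.002,0]

```text
t: 10.13
ee_pos: [486.9, 206.3, 196.5]
orientation: [3.142, -0.0, -0.0]
ft_force: [-0.4, -0.8, -1.2]
width: 21.2
```

Call:
move_arm:
  deltas:
    - [255,0,0,0.001,0]
    - [255,0,0,0.002,0]
    - [255,0,0,0.002,0]

```text
t: 10.38
ee_pos: [486.9, 206.3, 194.5]
orientation: [3.141, -0.0, -0.0]
ft_force: [0.0, -0.6, -2.2]
width: 21.4
```

Call:
move_arm:
  deltas:
    - [255,0,0,0.001,0]
    - [255,0,0,0.002,0]
    - [255,0,0,0.002,0]

```text
t: 10.63
ee_pos: [486.8, 206.3, 192.5]
orientation: [3.141, -0.0, -0.0]
ft_force: [-1.0, 0.7, -2.6]
width: 21.0
```

```bash
python3 look.py 7
```

```text
10.6333 [486.8 206.3 192.5] [ 3.1415e+00 -2.0000e-04 -5.0000e-04] [-1.   0.7 -2.6] [ 0.    0.03 -0.02] 20.986726500415806 [0.38 0.34 1.88 0.   0.92 1.95]
side [404. 385.]
side [397. 237.]
side [402. 316.]
top [431. 316.]
top [382. 296.]
top [409. 308.]
```

View pics/side7c.png

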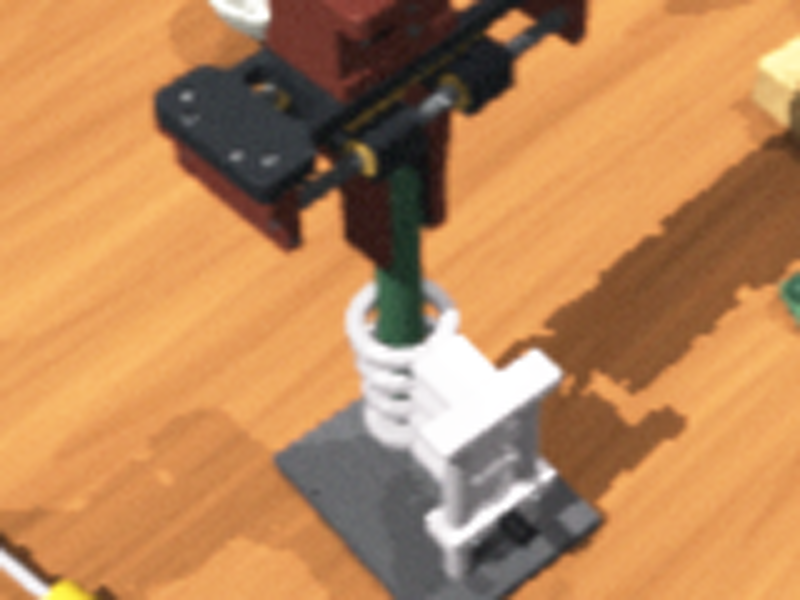

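The foot is at about 68 mm, through all three upper rings with no contact force. I now feel for the stop, which lies somewhere from 28 to 58 mm.

Call:
move_arm:
  deltas:
    - [255,0,0,0.002,0]
    - [255,0,0,0.004,0]
    - [255,0,0,0.006,0]
    - [255,0,0,0.008,0]
    - [255,0,0,0.008,0]

```text
t: 11.15
ee_pos: [486.7, 206.2, 184.1]
orientation: [3.141, -0.0, -0.001]
ft_force: [-0.1, 0.2, -1.6]
width: 21.2
```

Call:
move_arm:
  deltas:
    - [255,0,0,0.001,0]
    - [255,0,0,0.002,0]
    - [255,0,0,0.003,0]
    - [255,0,0,0.003,0]

```text
t: 11.48
ee_pos: [486.9, 206.3, 181.5]
orientation: [3.142, -0.0, -0.0]
ft_force: [-0.2, 0.1, -1.5]
width: 21.1
```

Call:
move_arm:
  deltas:
    - [255,0,0,0.001,0]
    - [255,0,0,0.002,0]
    - [255,0,0,0.002,0]

```text
t: 11.73
ee_pos: [486.9, 206.3, 179.5]
orientation: [3.141, -0.0, -0.0]
ft_force: [0.7, 1.0, -1.4]
width: 21.2
```

Call:
move_arm:
  deltas:
    - [255,0,0,0.001,0]
    - [255,0,0,0.002,0]
    - [255,0,0,0.002,0]

```text
t: 11.98
ee_pos: [486.9, 206.3, 177.5]
orientation: [3.141, -0.0, -0.0]
ft_force: [0.2, 0.2, -1.6]
width: 21.2
```

Call:
move_arm:
  deltas:
    - [255,0,0,0.001,0]
    - [255,0,0,0.002,0]
    - [255,0,0,0.002,0]

```text
t: 12.23
ee_pos: [487.0, 206.3, 175.5]
orientation: [3.142, -0.0, -0.0]
ft_force: [0.7, -0.3, -2.0]
width: 21.3
```

Call:
move_arm:
  deltas:
    - [255,0,0,0.001,0]
    - [255,0,0,0.002,0]
    - [255,0,0,0.002,0]

```text
t: 12.48
ee_pos: [487.2, 206.3, 173.8]
orientation: [-3.142, 0.0, -0.001]
ft_force: [-0.7, -0.6, 2.7]
width: 21.4
```

Call:
move_arm:
  deltas:
    - [255,0,0,0.001,0]
    - [255,0,0,0.002,0]
    - [255,0,0,0.002,0]

```text
t: 12.73
ee_pos: [487.4, 206.4, 172.2]
orientation: [-3.141, 0.0, -0.002]
ft_force: [0.1, -1.3, 8.1]
width: 21.1
```

Contact: the force went from -1.6 N (the hanging rod) to +8.1 N, so the ring carries about 9.7 N. I hold it there for over a second.

Call:
move_arm:
  deltas:
    - [255,0,0,0.0002,0]
    - [255,0,0,0.0002,0]
    - [255,0,0,0.0002,0]
    - [255,0,0,0.0002,0]

```text
t: 13.07
ee_pos: [487.5, 206.4, 172.2]
orientation: [-3.141, 0.0, -0.002]
ft_force: [-0.3, -0.9, 8.1]
width: 21.4
```

Call:
move_arm:
  deltas:
    - [255,0,0,0,0]
    - [255,0,0,0,0]
    - [255,0,0,0,0]
    - [255,0,0,0,0]
    - [255,0,0,0,0]

```text
t: 13.48
ee_pos: [487.4, 206.4, 172.2]
orientation: [-3.141, 0.0, -0.002]
ft_force: [-0.5, -1.5, 7.4]
width: 21.2
```

Call:
move_arm:
  deltas:
    - [255,0,0,0,0]
    - [255,0,0,0,0]
    - [255,0,0,0,0]
    - [255,0,0,0,0]
    - [255,0,0,0,0]

```text
t: 13.9
ee_pos: [487.4, 206.4, 172.2]
orientation: [-3.141, 0.0, -0.002]
ft_force: [-1.2, -1.2, 7.3]
width: 21.0
```

```bash
python3 look.py 8
```

```text
13.9 [487.4 206.4 172.2] [-3.1413e+00  2.0000e-04 -1.8000e-03] [-1.2 -1.2  7.3] [-0.27  0.29  0.  ] 20.977032401961168 [ 0.38  0.37  1.89 -0.    0.88  1.95]
side [404. 410.]
side [397. 267.]
side [402. 316.]
top [439. 318.]
top [392. 299.]
top [409. 308.]
```

View pics/side8c.png

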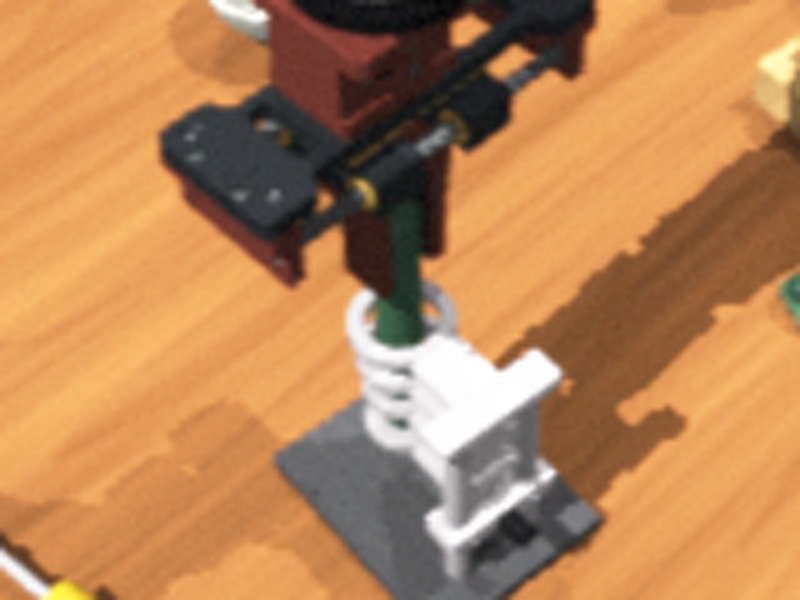

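Call:
move_arm:
  deltas:
    - [255,0,0,0.0005,0]
    - [255,0,0,0.0005,0]
    - [255,0,0,0.0005,0]

```text
t: 14.25
ee_pos: [487.5, 206.4, 171.8]
orientation: [-3.141, 0.0, -0.002]
ft_force: [-1.0, -1.6, 8.0]
width: 21.5
```

Call:
move_arm:
  deltas:
    - [255,0,0,0,0]
    - [255,0,0,0,0]

```text
t: 14.42
ee_pos: [487.5, 206.4, 171.8]
orientation: [-3.141, 0.0, -0.002]
ft_force: [-1.5, -1.0, 8.6]
width: 21.4
```

Call:
move_arm:
  deltas:
    - [255,0,0,0.0003,0]
    - [255,0,0,0.0003,0]
    - [255,0,0,0.0003,0]
    - [255,0,0,0.0003,0]
    - [255,0,0,0.0003,0]

```text
t: 14.83
ee_pos: [487.6, 206.4, 171.6]
orientation: [-3.141, 0.0, -0.002]
ft_force: [-1.6, -1.6, 9.4]
width: 21.2
```

Call:
move_arm:
  deltas:
    - [255,0,0,0,0]
    - [255,0,0,0,0]
    - [255,0,0,0,0]
    - [255,0,0,0,0]
    - [255,0,0,0,0]

```text
t: 15.25
ee_pos: [487.6, 206.4, 171.6]
orientation: [-3.141, 0.0, -0.002]
ft_force: [-1.0, -2.5, 8.3]
width: 21.0
```

Call:
move_arm:
  deltas:
    - [255,0,0,0,0]
    - [255,0,0,0,0]
    - [255,0,0,0,0]
    - [255,0,0,0,0]
    - [255,0,0,0,0]

```text
t: 15.67
ee_pos: [487.6, 206.4, 171.6]
orientation: [-3.141, 0.0, -0.002]
ft_force: [-1.4, -1.9, 8.2]
width: 21.4
```

Pressed at about 10 N ring load (8.5 N at the wrist plus 1.6 N rod weight) for over a second. I now take the pressure off and let go.

Call:
move_arm:
  deltas:
    - [255,0,0,-0.001,0]
    - [255,0,0,-0.002,0]
    - [255,0,0,-0.003,0]
    - [255,0,0,-0.003,0]

```text
t: 16.0
ee_pos: [487.2, 206.3, 174.0]
orientation: [-3.141, 0.0, -0.001]
ft_force: [-0.6, -0.3, 2.4]
width: 21.2
```

Call:
move_arm:
  deltas:
    - [255,0,0,-0.0008,0]
    - [255,0,0,-0.0008,0]

```text
t: 16.17
ee_pos: [487.0, 206.3, 174.5]
orientation: [-3.142, 0.0, -0.0]
ft_force: [0.0, -0.7, 2.0]
width: 21.3
```

Call:
move_arm:
  deltas:
    - [255,0,0,-0.0005,0]
    - [180,0,0,-0.0005,0]
    - [120,0,0,-0.0005,0]
    - [60,0,0,-0.0005,0]
    - [0,0,0,-0.0005,0]

```text
t: 16.58
ee_pos: [486.8, 206.3, 174.8]
orientation: [3.142, -0.0, -0.0]
ft_force: [0.7, 0.4, 0.4]
width: 42.4
```

Call:
move_arm:
  deltas:
    - [0,0,0,0,0]
    - [0,0,0,0,0]
    - [0,0,0,0,0]
    - [0,0,0,0,0]
    - [0,0,0,0,0]

```text
t: 17.0
ee_pos: [487.0, 206.3, 175.0]
orientation: [-3.142, 0.0, -0.0]
ft_force: [-0.3, 0.2, -0.8]
width: 75.5
```

```bash
python3 look.py 9
```

```text
17.0 [487.  206.3 175. ] [-3.1416e+00  3.0000e-04 -1.0000e-04] [-0.3  0.2 -0.8] [0.04 0.05 0.04] 75.45709824078948 [0.38 0.37 1.89 0.   0.88 1.95]
side [405. 407.]
side [398. 263.]
side [402. 316.]
top [438. 318.]
top [391. 299.]
top [409. 308.]
```

View pics/side9c.png

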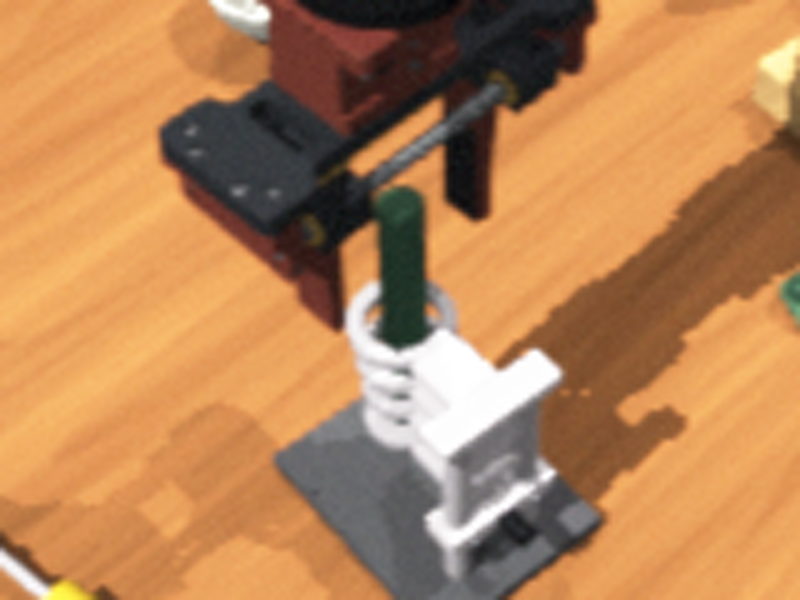

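The rod stands free in the gauge, top at (400,200) and entering the top ring at (402,335), with the fingers open around it. I retract straight up.

Call:
move_arm:
  deltas:
    - [0,0,0,-0.005,0]
    - [0,0,0,-0.02,0]
    - [0,0,0,-0.045,0]
    - [0,0,0,-0.075,0]
    - [0,0,0,-0.105,0]

```text
t: 17.52
ee_pos: [486.5, 206.1, 281.1]
orientation: [3.141, -0.0, -0.002]
ft_force: [1.0, -0.0, 0.5]
width: 87.9
```

Call:
move_arm:
  deltas:
    - [0,-0.03,0.03,0,0]
    - [0,-0.06,0.06,0,0]
    - [0,-0.08,0.09,0,0]
    - [0,-0.08,0.09,0,0]
    - [0,-0.08,0.09,0,0]

```text
t: 17.93
ee_pos: [406.3, 115.4, 280.7]
orientation: [-3.141, 0.004, -0.002]
ft_force: [0.9, 0.3, -0.1]
width: 87.8
```

```bash
python3 look.py 10; python3 - <<'E'
from h import *
for c in('side','top'):
    for n in('rod_foot','rod_center','thick_center','carving_center','water_bowl','driver_grip'): print(c,n,[( [round(v) for v in d['location']],round(d['conf'],2)) for d in place_of(c,n)][:5])
for P in ([487,206,195],[487,206,120]): print(((proj('side',P)[0]-(proj('side',[487,206,130])[0].astype(int)-[80,60]))*5).round())
E
```

```text
17.9333 [406.3 115.4 280.7] [-3.1412e+00  3.5000e-03 -1.9000e-03] [ 0.9  0.3 -0.1] [0.02 0.03 0.  ] 87.77614777796418 [0.25 0.06 2.01 0.   1.08 1.82]
side [676. 248.]
side [694.  78.]
side [402. 316.]
top [597. 483.]
top [565. 484.]
top [409. 308.]
side rod_foot [([443, -331, 3], 0.72), ([368, -239, 2], 0.59), ([490, 207, 50], 0.58), ([508, -338, -2], 0.53)]
side rod_center [([367, -238, 76], 0.86), ([508, -341, 71], 0.78), ([486, 207, 120], 0.77), ([442, -330, 74], 0.71)]
side thick_center [([475, -152, 62], 0.59)]
side carving_center [([396, -26, 11], 0.69)]
side water_bowl [([769, 32, 0], 0.63)]
side driver_grip [([512, 366, 17], 0.79)]
top rod_foot [([579, -208, -5], 0.7), ([514, -338, 3], 0.69), ([441, -327, 2], 0.53), ([371, -237, -1], 0.51)]
top rod_center [([443, -334, 75], 0.77), ([370, -237, 70], 0.76), ([576, -214, 72], 0.63), ([509, -334, 71], 0.6)]
top thick_center [([476, -153, 59], 0.54)]
top carving_center [([399, -30, 12], 0.8)]
top water_bowl [([770, 35, 1], 0.92)]
top driver_grip [([511, 370, 12], 0.76), ([475, -154, 58], 0.49)]
[395. 203.]
[401. 315.]
```

View pics/side10c.png

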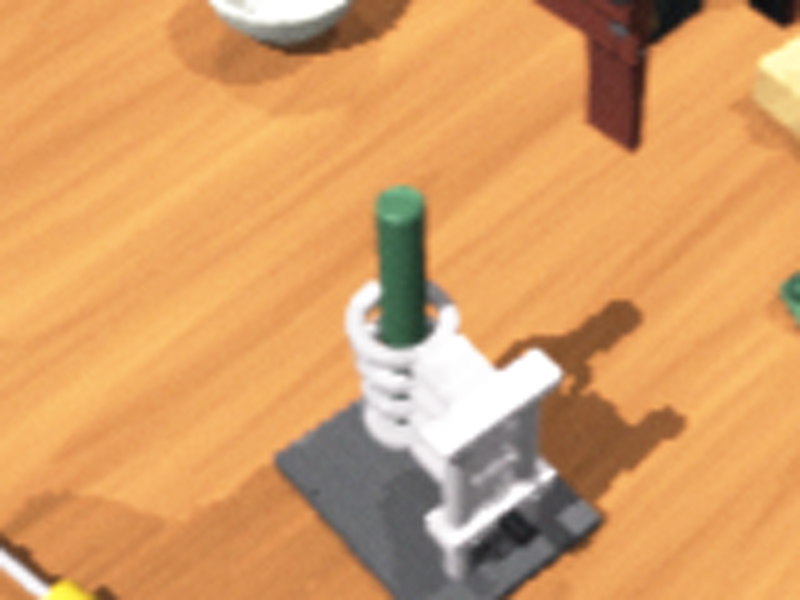

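View pics/top10.png

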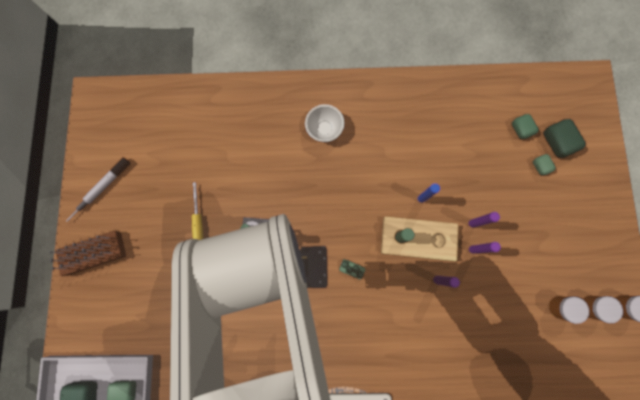

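The rod stands upright with its top at (401,203) in the crop, which matches a top height of about 195 mm and a foot at about 50 mm. All the other things are where they were, so I hand in.

Call:
move_arm:
  deltas:
    - [0,0,0,0,0]
    - [0,0,0,0,0]
    - [0,0,0,0,0]

```text
t: 18.88
ee_pos: [406.9, 116.3, 280.0]
orientation: [3.142, -0.0, -0.0]
ft_force: [0.5, 0.3, 0.1]
width: 88.0
```

```bash
python3 -c "
from workcell import *
print(get_obs()['t'],close_job())"
```

```text
the job is handed in; nothing more can be done
18.8833 None
```

The slim jade rod is standing upright in the gauge on the stop ring. I handed the job in at 18.9 s with the gripper open and clear.

- **Passage:** I took the rod from the holder's -y well and lowered it through the 34, 29 and 25 mm rings. No force showed beyond the roughly 1 N sensor noise.
- **Stop:** I felt it with the foot at about 50 mm. The force rose by about 3.4 N per mm, close to the ring's 3 N per mm spring.
- **Press:** The ring carried about 9 to 11 N (7.3 to 9.4 N at the wrist plus the rod's weight of about 1.6 N) from 12.7 to 15.7 s. The force drifted by about 1 N within each hold, so I fed in a few tenths of a mm twice. The highest load I read was about 11 N, against the 20 N limit; the force is only read at the end of each move.
- **Last checks:** The final side picture shows the rod upright with its top at the predicted place. The network puts its foot at (490, 207, 50), against the gauge axis at about (486, 206). The top camera could not see the gauge, because the arm was in the way.
- **Other things:** The thick rod, carving, bowl and screwdriver read the same as at the start, to within the networks' accuracy.

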